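# Start and run in the screw lid of a storage jar

### The job

Put the loose screw lid on the open jar in the wooden block: set it level on the mouth, turn it backwards (counter-clockwise from above) under light pressure until you feel it drop into the thread start, then turn it clockwise, letting it sink, until it is fully home against its stop. Be gentle, never force it against the glass. Let go, and leave the bowl, the mug and the closed jar where they are.

Things in the scene. Friction and masses are not known exactly. Their poses are not given: they have to be found in the camera images.
- jar: Open blue-green glass jar, fixed in a square wooden block 130 mm wide, 22 mm high, with four pegs round it, 44 mm high. Origin on the jar's axis at table level, z up; its yaw tells nothing about where the thread begins. Neck 54 mm in diameter; its rim is 119 mm above the table and chamfered
- jar_mouth (a point): On the jar's axis, 112 mm above the table, level with the tops of three equal glass ribs round the neck, 120 degrees apart, out to 65 mm diameter. Their angle differs from jar to jar and is not measured. Each rib is level on top, spans 76 degrees and has at its clockwise end (from above) an upright stop 3 mm above the rib's top, so a lid lying on the ribs cannot be screwed clockwise
- jar_ledge (a point): On the jar's axis, 100.5 mm above the table, level with the ledge in the thread starts: gaps between one rib's stop and the next rib clockwise; a lug has 16 degrees of play there. Lugs sliding counter-clockwise off the ribs drop 11.5 mm onto it. Clockwise, a channel under the rib (2.5 mm vertical play) runs level, then sinks 0.8 mm per 10 degrees, 5 mm in all; 80 to 96 degrees on is the stop: home
- lid_grip (a point): Loose screw lid, 150 g, right way up on the table. Zinc-grey cap, 75 mm across, 28 mm high, open below; across its top stands a dark wooden grip bar 46 mm long (x), 14 mm thick (y, pinch it this way), 32 mm high. This point: on the axis, 50 mm above the lower edge, 22 mm above the cap's top, 10 mm below the bar's top. z up
- lid_edge (a point): On the lid's axis at its lower edge, level with the undersides of three lugs inside the cap, 120 degrees apart (one at +x), 7 mm wide, 4 mm high, with 1 mm clearance round the neck. Lying on the ribs it is level with jar_mouth (up to 3 mm above if the lugs lie on the stops), 11.5 mm below it in the thread start, 16.5 mm below it fully home
- bowl: White ceramic bowl, 120 mm across, 50 mm high, loose; origin under its centre; to be left alone
- mug: White enamel mug, 72 mm across, 80 mm high, loose; origin under its centre; to be left alone
- closed_jar: Closed blue-green glass jar, 72 mm across, 100 mm high, loose; origin under its centre; to be left alone
Things that resemble listed ones, but are neither listed nor needed, are in the scene too. Leave any red look-alike of the part that bears lid_grip alone.

How it is judged (in metres and radians):
On the way:
1. the lid has dropped, level, into the thread start (horizontal distance between lid_grip and jar_mouth below 0.005 m and z of lid_grip in the frame of jar_mouth below 0.043 m and angle between lid_grip's own z axis and vertical below 0.1 rad), for 0.1 s.
At the end, for the whole second after the job is handed in: The lid is screwed home on the jar: its axis within 4 mm of the jar's, level within 0.06 rad, its grip point less than 35.0 mm above the height of the rib tops (home is 33.5 mm), at rest and released; bowl, mug and closed jar where they stood (horizontal distance between lid_grip and jar_mouth below 0.004 m and z of lid_grip in the frame of jar_mouth below 0.035 m and angle between lid_grip's own z axis and vertical below 0.06 rad and linear speed of lid below 0.01 m/s and contact force between the fingers and lid below 0.1 N); the robot touches nothing.
It fails at once if the lid is forced against the jar with more than 50 N (contact force between lid and jar above 50 N).
It fails at once if the bowl, the mug or the closed jar is moved more than 20 mm (distance of any of bowl, mug, closed_jar from where it was at the start of the episode above 0.02 m).
It also fails if it takes over 61 s, if anything falls off the work surface, if the arm or the gripper's body presses on something with over 40 N, if the wrist force passes 120 N, or if a joint passes its speed limit or range.

### The arm

A 6-joint arm with a two-finger parallel gripper is mounted at the origin on the work surface. World frame = base frame: x ahead of the robot, y to its left, z up, the work surface at z = 0. Lengths are in mm, angles in rad, forces in N, time in s.
With the tool pointing down it reaches from about 350 to 775 mm from the base axis. Payload 7.3 kg.
Tool frame: the origin (TCP) lies midway between the tips of the shut fingers; the grasp point (between the pads) lies 19 mm behind it; z points along the fingers, y is the line along which they close (so a half turn about z gives the same grasp; the last joint's range is limited). The gripper opens to 92 mm and grips with 3 to 60 N. Pads are 19 mm wide; open, the fingers measure 130 mm over their backs; the gripper's body (75 mm by 190 mm) begins 47 mm behind the grasp point.
Start: joints at [-1.43, 0.342, 1.524, -0, 1.275, -0.146], TCP at [148.536, -503.569, 226.741] pointing down, gripper open.
Joint ranges: [-2.53, 2.53], [-0.77, 2.02], [0.04, 2.7], [-1, 4.14], [0.28, 2.66], [-3.11, 3.11]. Speed limits (rad/s): [2.57, 2.57, 3.14, 3.14, 3.14, 3.14].

### API

Orientations are given as [roll, pitch, yaw] about the fixed x, y, z axes, in that order (R = Rz(yaw) Ry(pitch) Rx(roll)).
In Python, from plant import get_obs, capture, camera_model, close_job, search_frame, regions_of, pinpoint gives the robot as it stands. The module is installed in compiled form; this text tells all that it offers.
- The arm moves only by the shell command python3 -m pendant 'ROWS'. ROWS is JSON, one flat list of numbers, 7 for each row, row after row: the shift along the tool's x, y, z in units of 30 mm (1.0 is 30 mm), then the turn, a rotation vector about the tool's x, y, z in units of 4 degrees (1.0 is 4 degrees), then the closure, from -1 (fully open) to 1 (shut), so that 0 is half open. In form: [dx, dy, dz, wx, wy, wz, gripper, dx, dy, dz, wx, wy, wz, gripper, ...]. A call has 1 to 12 rows; each row shifts and turns the commanded pose from where the row before left it, along the tool's axes as they then stand; what a row does not reach is not made up. A row lasts 1/10 s, in which the tool goes at most 50 mm and 8.59 degrees, less where a joint would pass 70% of its speed; a pose out of reach is approached as far as the arm can. A call with a number of a shift or a turn outside -1 to 1 is refused whole. A call with a gripper value outside its range is refused whole. The fingers move at their own pace and stop on an object; the grip force is fixed at half the most. Time passes only in rows, so rows that do not move let the fingers close. It gives the time, the measured TCP pose, the force, the opening and the grip force at its end, in the units of the state.
- get_obs(): the state, without advancing time (a new reading comes with each control period).
- capture(name): name is "side" or "top" or "wrist"; returns the picture (420x560x3 uint8, red, green, blue); there is no depth.
- camera_model(name): a dict with "fov_y" (degrees; the focal length in pixels is half the picture's height over the tangent of half this angle, whatever the lens; pixels are square), "cx", "cy" (the principal point, pixels), "pose" (4x4, takes a point from camera to world coordinates). Camera axes: x right, y up, looking along -z (the intrinsics and any distortion apply to the point x, -y, -z); pixel columns grow to the right and rows downward; lengths in mm; the calibration is good to about 2 mm. A picture is of the moment at which its call begins: read the wrist's pose just before it. camera_model takes no time and is no camera call; for the wrist camera it gives the pose at the moment of the call.
- close_job(): hands the job in; it is judged then, once.
Trained networks look in the newest picture that a camera, given by its name, has taken for a name from the list of things; names that differ only in an ending like _2 or _b are one class to them, and where a whole thing is asked for, a point or a joint stands for the part that bears it (a point fixed in the world has none). Each returns a list of dicts, best first, with "score" (0 to 1); they miss things now and then, are a little off and sometimes report something else, mostly with a low value. They report only what shows in the picture. A call takes as long as a camera call. They do not tell look-alikes from the thing itself.
- search_frame(camera, thing): "location" ([column, row] in pixels, amid what is visible of it).
- regions_of(camera, thing): "pixels" (420x560 bool, what is visible of it) and "location" ([column, row] in pixels, amid what is visible of it).
- pinpoint(camera, thing): "location" ([column, row] in pixels: a listed point, or the origin of a listed thing).
The state is a dict: "time": time; "joint_positions": joint angles; "dq": joint speeds; "tau": joint torques, N m; "tool_pos": TCP position; "tcp_rot": TCP orientation; "contact_force": force on the tool from outside, world axes, zero at the start; "moment": the same for the moment, N m; "grip_width": finger opening in mm; "finger_force": force on a finger pad.
Only numpy, scipy, OpenCV 4.12 (cv2) and the standard library are available. Lean on these libraries where they do the work, as an engineer would, in place of code of your own. Each camera call takes 0.05 s, during which the arm holds its last target. There are 200 camera calls.

## Working session

There is one attempt and no reset: what is moved stays moved. The work goes in short steps, Python scripts to look and compute and a shell command to move; the robot and the scene stay as the last step left them, time stands still between calls to the robot, and variables do not carry over. Pictures are saved under pics/ and viewed, at most 10 in all, crops included, and the job is handed in when it is done.

```bash
mkdir -p pics; cat > h.py <<'E'
import numpy as np, cv2
from plant import *
def ray(cam,px,m=None):
    m=m or camera_model(cam); f=210/np.tan(np.radians(m["fov_y"]/2)); P=np.array(m["pose"])
    d=P[:3,:3]@np.array([(px[0]-m["cx"])/f,-(px[1]-m["cy"])/f,-1.]); return P[:3,3],d
def at(cam,px,z,m=None):
    o,d=ray(cam,px,m); return o+d*(z-o[2])/d[2]
def tri(c1,p1,c2,p2):
    o,d=ray(c1,p1);q,e=ray(c2,p2); d=d/np.linalg.norm(d);e=e/np.linalg.norm(e)
    s=np.linalg.lstsq(np.c_[d,-e],q-o,rcond=None)[0]; a=o+s[0]*d;b=q+s[1]*e
    return (a+b)/2,np.linalg.norm(a-b)
E
python3 - <<'E'
from h import *
for c in("side","top"):
    im=capture(c);cv2.imwrite(f"pics/{c}0.png",im[:,:,::-1])
    m=camera_model(c);print(c,{k:(np.round(v,3).tolist() if k=="pose" else v) for k,v in m.items()})
    for t,z in(("lid_grip",50),("lid_edge",0),("jar_mouth",112),("jar",0),("bowl",0),("mug",0),("closed_jar",0)):
        for r in pinpoint(c,t)[:3]: print(t,np.round(r["location"],1),round(r["score"],2),at(c,r["location"],z).round(1))
o=get_obs();print(o)
E
```

```text
side {'fov_y': 55.30772223468486, 'cx': 280.17542412207024, 'cy': 208.29008908181433, 'pose': [[-0.67, 0.569, -0.477, 69.267], [-0.742, -0.515, 0.429, 467.064], [-0.002, 0.641, 0.767, 929.357], [0.0, 0.0, 0.0, 1.0]]}
lid_grip [222.6 212.8] 0.86 [713.  107.9  50. ]
lid_grip [275.5 276.4] 0.8 [458.8 133.4  50. ]
lid_grip [194.6 273.2] 0.73 [602.4 278.5  50. ]
lid_edge [223.  229.2] 0.97 [699.5 123.5   0. ]
lid_edge [202.5 280.8] 0.96 [599.6 265.4   0. ]
lid_edge [239.1 258.9] 0.83 [588.5 151.9   0. ]
jar_mouth [321.3 193. ] 0.96 [ 542.2 -109.9  112. ]
jar [315.2 218. ] 0.66 [ 549.6 -103.9    0. ]
bowl [198.6 363.3] 0.83 [429.4 395.3   0. ]
mug [418.5 193. ] 0.63 [ 403.6 -413.7   -0. ]
closed_jar [261.5 194. ] 0.78 [729.1 -47.9   0. ]
closed_jar [320.8 194.9] 0.52 [ 602.5 -182.1    0. ]
top {'fov_y': 55.13524957827175, 'cx': 280.09340643908723, 'cy': 208.02399753053294, 'pose': [[0.023, 0.989, -0.143, 430.822], [-1.0, 0.024, 0.005, 5.925], [0.008, 0.142, 0.99, 1014.502], [0.0, 0.0, 0.0, 1.0]]}
lid_grip [220.6 202.8] 0.88 [579.1 145.9  50. ]
lid_grip [233.6 150.6] 0.73 [710.3 119.6  50. 
[... 517 characters left out ...]
8.7  -0. ]
{'time': 0.8, 'joint_positions': array([-1.43000311e+00,  3.41944916e-01,  1.52408759e+00,  3.06235221e-05,
        1.27541338e+00, -1.45997154e-01]), 'dq': array([ 0.00045367,  0.00092717, -0.00186219,  0.00022099, -0.00084442,
        0.00043165]), 'tau': array([-3.16976621e-03, -4.31093216e+01, -2.44475162e+01,  7.15631596e-02,
        4.81447054e-02,  1.09802565e-05]), 'tool_pos': array([ 148.54434555, -503.56960656,  226.77345894]), 'tcp_rot': array([ 3.14144319e+00, -7.63596624e-06,  2.86781456e-01]), 'contact_force': array([-0.94035907, -0.23390827, -0.28622102]), 'moment': array([ 0.01442437,  0.004929  , -0.01314312]), 'finger_force': 0.0, 'grip_width': 91.70093318166406}
```

```bash
python3 - <<'E'
import cv2
a=cv2.imread("pics/top0.png")[110:310,120:400];b=cv2.imread("pics/side0.png")[150:350,150:430]
cv2.imwrite("pics/c0.png",cv2.vconcat([cv2.resize(a,(800,300)) if 0 else cv2.resize(a,(420,300)),cv2.resize(b,(420,300))]))
a=cv2.resize(a,(400,286));b=cv2.resize(b,(400,286))
a=cv2.imread("pics/top0.png")[130:290,130:290];b=cv2.imread("pics/side0.png")[170:330,160:320]
cv2.imwrite("pics/c1.png",cv2.hconcat([cv2.resize(a,(400,400),interpolation=2),cv2.resize(b,(400,400),interpolation=2)]))
E
```

```text
(no output)
```

View pics/top0.png

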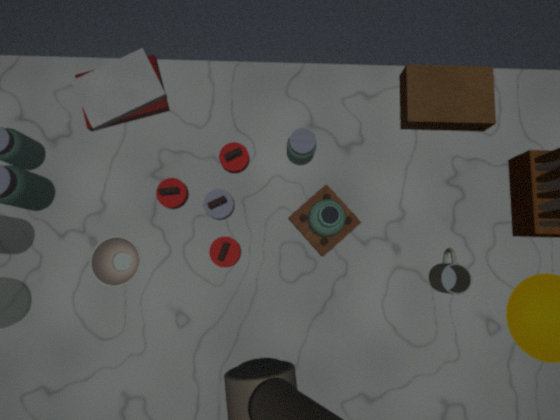

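View pics/c1.png

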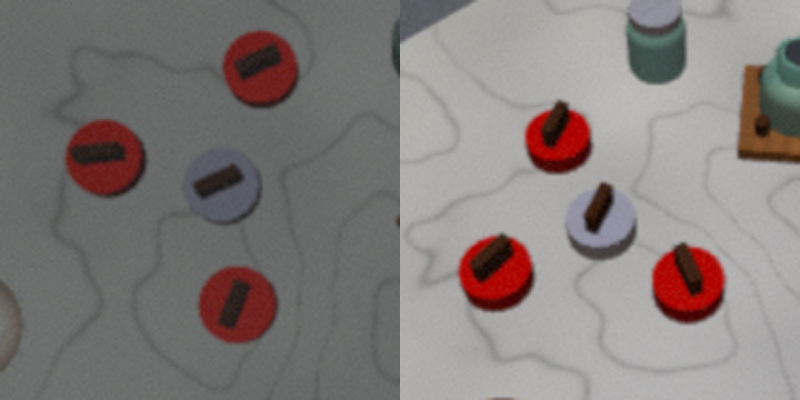

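The candidates in the top image are red lids at (234,155), (172,193) and (225,252), and the zinc-grey lid at (218,204). The grey one is the lid meant, at about (582,150). Its bar runs along about (0.34,-0.94), so the yaw to pinch it is about 1.92. The open jar in its block is at (328,215), which is about (546,-108).

```bash
R=.83,-.69,0,0,0,0,-1; python3 -m pendant '[0.83,-0.69,0,0,0,0,-1, 0.83,-0.69,0,0,0,0,-1, 0.83,-0.69,0,0,0,0,-1, 0.83,-0.69,0,0,0,0,-1, 0.83,-0.69,0,0,0,0,-1, 0.83,-0.69,0,0,0,0,-1, 0.83,-0.69,0,0,0,0,-1, 0.83,-0.69,0,0,0,0,-1, 0.83,-0.69,0,0,0,0,-1, 0.83,-0.69,0,0,0,0,-1, 0.83,-0.69,0,0,0,0,-1, 0.83,-0.69,0,0,0,0,-1]'
python3 -m pendant '[0.83,-0.69,0,0,0,0,-1, 0.83,-0.69,0,0,0,0,-1, 0.83,-0.69,0,0,0,0,-1, 0.83,-0.69,0,0,0,0,-1, 0.83,-0.69,0,0,0,0,-1, 0.83,-0.69,0,0,0,0,-1, 0.83,-0.69,0,0,0,0,-1, 0.83,-0.69,0,0,0,0,-1, 0.83,-0.69,0,0,0,0,-1, 0.83,-0.69,0,0,0,0,-1, 0.83,-0.69,0,0,0,0,-1, 0.83,-0.69,0,0,0,0,-1]'
python3 -m pendant '[0,0,0,0,0,-1,-1, 0,0,0,0,0,-1,-1, 0,0,0,0,0,-1,-1, 0,0,0,0,0,-1,-1, 0,0,0,0,0,-1,-1, 0,0,0,0,0,-1,-1, 0,0,0,0,0,-1,-1, 0,0,0,0,0,-1,-1, 0,0,0,0,0,-1,-1, 0,0,0,0,0,-1,-1, 0,0,0,0,0,-1,-1, 0,0,0,0,0,-1,-1]'
python3 -m pendant '[0,0,0,0,0,-1,-1, 0,0,0,0,0,-1,-1, 0,0,0,0,0,-1,-1, 0,0,0,0,0,-1,-1, 0,0,0,0,0,-1,-1, 0,0,0,0,0,-1,-1, 0,0,0,0,0,-1,-1, 0,0,0,0,0,-1,-1, 0,0,0,0,0,-1,-1, 0,0,0,0,0,-1,-1, 0,0,0,0,0,-1,-1, 0,0,0,0,0,0,-1]'
```

```text
time: 2.0
tool_pos: [365.5, -179.6, 226.9]
tcp_rot: [3.141, -0.0, 0.287]
contact_force: [0.9, -0.0, -0.0]
grip_width: 91.9
finger_force: 0.0
time: 3.2
tool_pos: [581.8, 143.2, 226.7]
tcp_rot: [3.141, -0.0, 0.287]
contact_force: [0.9, -0.5, 0.1]
grip_width: 91.5
finger_force: 0.0
time: 4.4
tool_pos: [581.2, 142.0, 226.6]
tcp_rot: [-3.142, 0.0, 1.127]
contact_force: [-0.6, -0.2, 0.8]
grip_width: 91.6
finger_force: 0.0
time: 5.6
tool_pos: [581.2, 142.0, 226.7]
tcp_rot: [-3.142, 0.0, 1.893]
contact_force: [0.8, 0.2, -0.0]
grip_width: 91.6
finger_force: 0.0
```

```bash
python3 - <<'E'
from h import *
o=get_obs();print(o["time"],o["tool_pos"],o["tcp_rot"],o["joint_positions"])
m=camera_model("wrist");im=capture("wrist");cv2.imwrite("pics/w1.png",im[:,:,::-1]);print(np.round(m["pose"],3),m["fov_y"])
for t,z in(("lid_grip",50),("lid_edge",0)):
    for r in pinpoint("wrist",t)[:3]: print(t,np.round(r["location"],1),round(r["score"],2),at("wrist",r["location"],z,m).round(1))
E
```

```text
5.6 [581.19885039 141.99287843 226.65293165] [-3.14152911e+00  1.06215165e-04  1.89313873e+00] [ 1.11633020e-01  4.78085755e-01  1.31101901e+00 -1.20004125e-04
  1.35252782e+00 -2.10683393e-01]
[[ 9.49000e-01 -3.04000e-01 -8.90000e-02  5.55669e+02]
 [ 3.17000e-01  9.10000e-01  2.67000e-01  2.14656e+02]
 [ 0.00000e+00 -2.82000e-01  9.60000e-01  3.84565e+02]
 [ 0.00000e+00  0.00000e+00  0.00000e+00  1.00000e+00]] 64.01863673232256
lid_grip [285.5 178.9] 0.83 [580.9 155.   50. ]
lid_grip [378.9 242.2] 0.75 [697.5 121.7  50. ]
lid_grip [162.6 162.6] 0.72 [459.6 131.8  50. ]
lid_edge [366.1 226.8] 0.81 [696.1 121.3   0. ]
lid_edge [284.9 171.8] 0.75 [581.4 153.7   0. ]
lid_edge [344.2  72. ] 0.7 [607.  275.1   0. ]
```

View pics/w1.png

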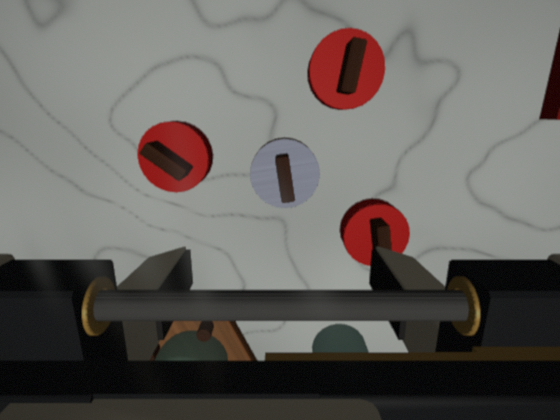

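The wrist image shows the grey lid at (285,173), with its bar from (281,154) to (289,203). The three red lids are around it.

```bash
python3 - <<'E'
from h import *
m=camera_model("wrist")
im=cv2.imread("pics/w1.png")[135:212,245:325]
g=im.max(2)<90
ys,xs=np.nonzero(g); 
# keep central comp
n,l,s,c=cv2.connectedComponentsWithStats(g.astype(np.uint8)); k=1+np.argmax(s[1:,4]); print(s[k],c[k]+[245,135])
r=cv2.minAreaRect(np.argwhere(l==k)[:,::-1].astype(np.float32)); b=cv2.boxPoints(r)+[245,135]
print(b.round(1))
P=np.array([at("wrist",p,60,m)[:2] for p in b]); print(P.round(1),P.mean(0))
e=[P[1]-P[0],P[2]-P[1]]; d=max(e,key=np.linalg.norm); d=d if d[0]>0 else -d
a=np.arctan2(d[1],d[0]); print("bar angle",a,"yaw options",a,a+np.pi)
gr=(im[:,:,2]>110)&(im[:,:,0]>im[:,:,2]+8); ys,xs=np.nonzero(gr|(l==k)); p=[(xs.min()+xs.max())/2+245,(ys.min()+ys.max())/2+135]; print(p,at("wrist",p,28,m))
pose=get_obs();y=pose["tcp_rot"][2];D=np.array([581,153.7])-pose["tool_pos"][:2]
print("tool dx,dy units",(D@[np.cos(y),np.sin(y)])/30,(D@[np.sin(y),-np.cos(y)])/30)
E
```

```text
[ 30  18  20  50 682] [284.47947214 177.61876833]
[[273.8 154.6]
 [287.9 152.6]
 [294.9 201. ]
 [280.7 203. ]]
[[562.1 175.7]
 [574.3 181.8]
 [596.3 138.5]
 [583.5 132.1]] [579.04265017 156.99288396]
bar angle -1.1018564620665117 yaw options -1.1018564620665117 2.0397361915232812
[np.float64(284.5), np.float64(173.5)] [579.77963806 156.28907099  28.        ]
tool dx,dy units 0.37184271254650636 0.1166164092046475
```

```bash
python3 -m pendant '[0,0,0,0,0,-0.9,-1, 0,0,0,0,0,-0.9,-1, 0.4,0.16,0,0,0,0,-1, 0,0,0.8,0,0,0,-1, 0,0,0.8,0,0,0,-1, 0,0,0.8,0,0,0,-1, 0,0,0.8,0,0,0,-1, 0,0,0.8,0,0,0,-1, 0,0,0.8,0,0,0,-1, 0,0,0.8,0,0,0,-1, 0,0,0.5,0,0,0,-1, 0,0,0,0,0,0,-1]'; python3 - <<'E'
from h import *
o=get_obs();m=camera_model("wrist");im=capture("wrist");cv2.imwrite("pics/w2.png",im[:,:,::-1])
print(o["tool_pos"],o["tcp_rot"])
for t,z in(("lid_grip",50),("lid_edge",0)):
    for r in pinpoint("wrist",t)[:2]: print(t,np.round(r["location"],1),round(r["score"],2),at("wrist",r["location"],z,m).round(1))
E
```

```text
time: 6.95
tool_pos: [578.7, 155.5, 41.3]
tcp_rot: [-3.137, -0.002, 2.016]
contact_force: [-0.6, -0.4, 0.1]
grip_width: 91.8
finger_force: 0.0
[578.67353527 155.49200443  41.33138806] [-3.13717891e+00 -1.54498728e-03  2.01628060e+00]
lid_grip [285.9 275.2] 0.89 [580.  156.6  50. ]
lid_grip [ 35.2 216.5] 0.63 [461.3 133.2  50. ]
lid_edge [417.6  78.5] 0.91 [605.1 273.5   0. ]
lid_edge [ 94.3 192.9] 0.68 [462.1 133.1   0. ]
```

View pics/w2.png

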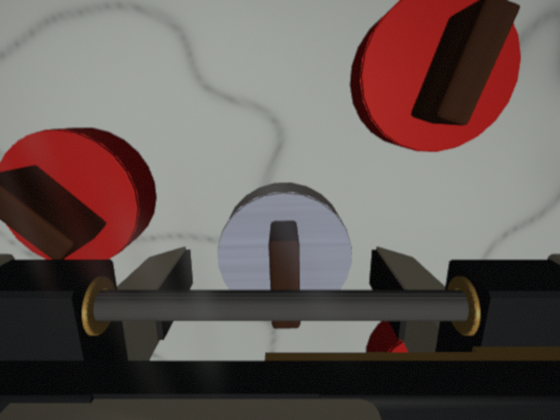

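The bar stands upright in the image at (285,275), centred between the fingers and aligned with them. I'll lower 8 mm and close.

```bash
python3 -m pendant '[0,0.03,0.27,0,0,0,-1, 0,0,0,0,0,0,-1, 0,0,0,0,0,0,1, 0,0,0,0,0,0,1, 0,0,0,0,0,0,1, 0,0,0,0,0,0,1, 0,0,0,0,0,0,1, 0,0,0,0,0,0,1]'; python3 -m pendant '[0,0,-0.5,0,0,0,1, 0,0,-1,0,0,0,1, 0,0,-1,0,0,0,1, 0,0,-1,0,0,0,1, 0,0,-1,0,0,0,1, 0,0,-1,0,0,0,1, 0,0,-1,0,0,0,1]'; python3 - <<'E'
from h import *
for c,t in(("side","jar_mouth"),("top","jar_mouth"),("side","jar"),("top","jar"),("side","jar_ledge"),("top","jar_ledge")):
    capture(c)
    for r in pinpoint(c,t)[:2]: print(c,t,np.round(r["location"],1),round(r["score"],2),at(c,r["location"],{"jar":0,"jar_mouth":112,"jar_ledge":100.5}[t]).round(1))
E
```

```text
time: 7.9
tool_pos: [581.2, 155.2, 35.6]
tcp_rot: [3.142, 0.0, 2.018]
contact_force: [-0.2, 0.0, -0.5]
grip_width: 48.5
finger_force: 0.0
time: 8.6
tool_pos: [580.9, 155.3, 231.9]
tcp_rot: [-3.142, 0.0, 2.018]
contact_force: [0.4, 0.7, 0.8]
grip_width: 0.0
finger_force: 0.0
side jar_mouth [321.6 192.3] 0.75 [ 543.5 -112.4  112. ]
top jar_mouth [331.7 216. ] 0.95 [ 545.5 -115.5  112. ]
side jar [315.1 221.1] 0.79 [541.5 -95.4   0. ]
top jar [324.8 221. ] 0.72 [ 546.6 -113.1    0. ]
top jar [299.2 151.7] 0.48 [726.3 -45.1   0. ]
side jar_ledge [319.6 195.4] 0.58 [ 545.8 -108.1  100.5]
top jar_ledge [326.6 213.2] 0.59 [ 553.2 -105.3  100.5]
```

The fingers had not finished closing when I lifted, so they rose past the bar and the lid should not have moved. I'll go back down half open and check.

```bash
python3 -m pendant '[0,0,0,0,0,0,0, 0,0,0,0,0,0,0, 0,0,0,0,0,0,0, 0,0,0.8,0,0,0,0, 0,0,0.8,0,0,0,0, 0,0,0.8,0,0,0,0, 0,0,0.8,0,0,0,0, 0,0,0.8,0,0,0,0, 0,0,0.8,0,0,0,0, 0,0,0.8,0,0,0,0, 0,0,0,0,0,0,0]'; python3 - <<'E'
from h import *
o=get_obs();m=camera_model("wrist");capture("wrist")
print(o["tool_pos"],o["grip_width"])
for r in pinpoint("wrist","lid_grip")[:2]: print(r["location"],round(r["score"],2),at("wrist",r["location"],50,m).round(1))
E
```

```text
time: 10.3
tool_pos: [579.0, 154.9, 59.4]
tcp_rot: [-3.135, -0.002, 2.018]
contact_force: [-0.6, 0.8, -0.9]
grip_width: 45.8
finger_force: 0.0
[578.96193027 154.93179946  59.43524729] 45.80683935601265
[60.7, 204.1] 0.93 [461.6 133.5  50. ]
[446.8, 69.2] 0.72 [605.5 274.4  50. ]
```

```bash
python3 -m pendant '[0,0,0.5,0,0,0,0, 0,0,0.5,0,0,0,0, 0,0,0,0,0,0,0, 0,0,0,0,0,0,1, 0,0,0,0,0,0,1, 0,0,0,0,0,0,1, 0,0,0,0,0,0,1, 0,0,0,0,0,0,1, 0,0,0,0,0,0,1, 0,0,0,0,0,0,1, 0,0,0,0,0,0,1]'
```

```text
time: 11.5
tool_pos: [581.4, 155.3, 33.1]
tcp_rot: [3.141, 0.0, 2.018]
contact_force: [-1.3, -0.5, 5.0]
grip_width: 13.9
finger_force: 29.9
```

```bash
python3 -m pendant '[0,0,-0.3,0,0,0,1, 0,0,-0.9,0,0,0,1, 0,0,-0.9,0,0,0,1, 0,0,-0.9,0,0,0,1, 0,0,-0.9,0,0,0,1, 0,0,-0.9,0,0,0,1, 0,0,-0.9,0,0,0,1, 0,0,-0.9,0,0,0,1]'; python3 -m pendant '[-0.79,-0.41,0,0,0,0,1, -0.79,-0.41,0,0,0,0,1, -0.79,-0.41,0,0,0,0,1, -0.79,-0.41,0,0,0,0,1, -0.79,-0.41,0,0,0,0,1, -0.79,-0.41,0,0,0,0,1, -0.79,-0.41,0,0,0,0,1, -0.79,-0.41,0,0,0,0,1, -0.79,-0.41,0,0,0,0,1, -0.79,-0.41,0,0,0,0,1, -0.79,-0.41,0,0,0,0,1, -0.79,-0.41,0,0,0,0,1]'; python3 -m pendant '[0,0,0,0,0,0,1, 0,0,0,0,0,0,1, 0,0,0,0,0,0,1]'; python3 - <<'E'
from h import *
o=get_obs();m=camera_model("wrist");im=capture("wrist");cv2.imwrite("pics/w3.png",im[:,:,::-1])
print(o["time"],o["tool_pos"],o["tcp_rot"],o["grip_width"],o["contact_force"])
for t,z in(("jar_mouth",112),("jar_ledge",100.5),("jar",0)):
    for r in pinpoint("wrist",t)[:2]: print(t,np.round(r["location"],1),round(r["score"],2),at("wrist",r["location"],z,m).round(1))
E
```

```text
time: 12.3
tool_pos: [580.7, 155.2, 231.8]
tcp_rot: [-3.141, -0.0, 2.018]
contact_force: [0.1, -0.7, -0.8]
grip_width: 14.2
finger_force: 29.9
time: 13.5
tool_pos: [570.7, -166.0, 230.6]
tcp_rot: [-3.141, -0.0, 2.018]
contact_force: [-0.0, 0.8, -1.5]
grip_width: 13.8
finger_force: 29.9
time: 13.8
tool_pos: [571.0, -164.1, 230.6]
tcp_rot: [-3.141, -0.001, 2.019]
contact_force: [-0.1, -0.1, -1.1]
grip_width: 13.4
finger_force: 29.9
13.8 [ 571.01075352 -164.09161549  230.59517612] [-3.14148515e+00 -5.91093393e-04  2.01874830e+00] 13.397669235800167 [-0.09164289 -0.11586815 -1.07948603]
jar_mouth [285.8 136.1] 0.86 [ 548.5 -109.7  112. ]
jar_ledge [285.3 135.4] 0.95 [ 548.4 -110.   100.5]
jar [284.6 124.6] 0.86 [ 546.6 -104.9    0. ]
jar [450.4 142.3] 0.7 [725.1 -40.8   0. ]
```

View pics/w3.png

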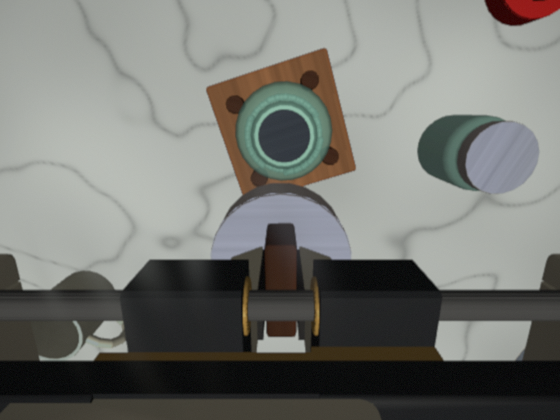

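```bash
python3 - <<'E'
from h import *
m=camera_model("wrist");im=cv2.imread("pics/w3.png")
g=cv2.GaussianBlur(im,(3,3),0)[...,1][80:190,230:340]
for th in (60,70,80,90):
    n,l,s,c=cv2.connectedComponentsWithStats((g<th).astype(np.uint8)); k=l[56,55]
    if k==0: continue
    cs,_=cv2.findContours((l==k).astype(np.uint8),0,1); e=cv2.fitEllipse(max(cs,key=len)); p=np.array(e[0])+[230,80]
    print(th,s[k,4],np.round(p,1),np.round(e[1],1),at("wrist",p,119,m).round(1))
# wooden block corners at z=22
C=[at("wrist",p,22,m) for p in((207,88),(326,48),(355,168))];print(np.round(C,1),((C[0]+C[2])/2).round(1),np.linalg.norm(C[0]-C[1]))
E
```

```text
60 1498 [286.4 135. ] [42.3 45.6] [ 548.4 -108.5  119. ]
70 1930 [283.9 135.5] [48.2 49.2] [ 546.9 -109.7  119. ]
80 1982 [283.8 135.5] [48.9 49.7] [ 546.8 -109.7  119. ]
90 2027 [283.8 135.5] [49.3 50.5] [ 546.8 -109.7  119. ]
[[ 458.5 -106.2   22. ]
 [ 551.1  -20.    22. ]
 [ 635.9 -112.5   22. ]] [ 547.2 -109.3   22. ] 126.5044273865724
```

```bash
python3 -m pendant '[0.65,0.03,0,0,0,0,1, 0.65,0.03,0,0,0,0,1, 0.64,0.04,0,0,0,0,1, 0,0,0.6,0,0,0,1, 0,0,0.6,0,0,0,1, 0,0,0.6,0,0,0,1, 0,0,0.3,0,0,0,1, 0,0,0,0,0,0,1, 0,0,0,0,0,0,1]'; python3 - <<'E'
from h import *
o=get_obs();print(o["tool_pos"],o["contact_force"])
for c in("side","top"):
    im=capture(c)
    for t,z in(("lid_grip",182),("jar_mouth",112),("jar",0)):
        for r in pinpoint(c,t)[:5]:
            p=at(c,r["location"],z).round(1)
            if abs(p[0]-547)<50 and abs(p[1]+110)<50: print(c,t,np.round(r["location"],1),round(r["score"],2),p)
E
```

```text
time: 14.9
tool_pos: [549.0, -111.2, 168.2]
tcp_rot: [3.141, 0.001, 2.018]
contact_force: [0.5, -1.2, -0.5]
grip_width: 14.1
finger_force: 29.9
[ 549.03043955 -111.20109951  168.23572846] [ 0.54542512 -1.1872373  -0.47515524]
side lid_grip [325.5 172.6] 0.92 [ 544.7 -120.5  182. ]
side jar_mouth [319.9 196.5] 0.64 [535.8 -97.9 112. ]
side jar [316.1 215.3] 0.66 [ 555.  -113.2   -0. ]
top lid_grip [335.6 210.5] 0.41 [ 548.4 -114.2  182. ]
top jar [324.6 223.7] 0.93 [ 539.7 -112.6    0. ]
```

```bash
python3 -m pendant '[0.03,0,0.22,0,0,0,1, 0,0,0.22,0,0,0,1, 0,0,0.05,0,0,0,1, 0,0,0.05,0,0,0,1, 0,0,0.05,0,0,0,1, 0,0,0,0,0,0,1]'
```

```text
time: 15.9
tool_pos: [548.2, -110.4, 149.8]
tcp_rot: [-3.141, -0.0, 2.018]
contact_force: [0.5, -0.0, -1.3]
grip_width: 14.1
finger_force: 29.9
```

```bash
python3 -m pendant '[0,0,0.035,0,0,0,1, 0,0,0.035,0,0,0,1, 0,0,0,0,0,0,1]'; python3 -m pendant '[0,0,0.035,0,0,0,1, 0,0,0.035,0,0,0,1, 0,0,0,0,0,0,1]'
```

```text
time: 16.2
tool_pos: [548.2, -110.4, 147.7]
tcp_rot: [-3.141, -0.0, 2.018]
contact_force: [0.2, 0.0, -1.1]
grip_width: 14.0
finger_force: 29.9
time: 16.5
tool_pos: [548.1, -110.4, 145.5]
tcp_rot: [-3.141, -0.0, 2.018]
contact_force: [-0.2, 0.3, -0.4]
grip_width: 13.8
finger_force: 29.9
```

```bash
python3 -m pendant '[0,0,0.03,0,0,0,1, 0,0,0,0,0,0,1]'; python3 -m pendant '[0,0,0.03,0,0,0,1, 0,0,0,0,0,0,1]'
```

```text
time: 16.7
tool_pos: [548.3, -110.4, 145.0]
tcp_rot: [3.141, 0.0, 2.018]
contact_force: [-0.3, 0.2, 1.1]
grip_width: 13.8
finger_force: 29.9
time: 16.9
tool_pos: [548.4, -110.4, 144.9]
tcp_rot: [3.141, 0.001, 2.018]
contact_force: [-2.1, 0.7, 7.2]
grip_width: 14.0
finger_force: 29.9
```

The lid touched at TCP z 145, which is where I expected the rib tops. Now I'll turn it counter-clockwise.

```bash
python3 -m pendant '[0,0,0,0,0,-0.9,1, 0,0,0,0,0,-0.9,1, 0,0,0,0,0,-0.7,1]'; python3 -c "
from plant import *;o=get_obs();print(o['moment'])"
```

```text
time: 17.2
tool_pos: [549.0, -110.5, 144.9]
tcp_rot: [3.14, 0.002, 2.195]
contact_force: [-0.1, 1.2, 6.1]
grip_width: 13.7
finger_force: 29.9
[ 0.16051756 -0.11055489 -0.04999713]
```

```bash
python3 -m pendant '[0,0,0,0,0,-0.9,1, 0,0,0,0,0,-0.9,1, 0,0,0,0,0,-0.7,1]'; python3 -c "
from plant import *;o=get_obs();print(o['moment'])"
```

```text
time: 17.5
tool_pos: [549.0, -110.5, 144.9]
tcp_rot: [3.14, 0.002, 2.369]
contact_force: [-0.0, 0.6, 3.8]
grip_width: 13.5
finger_force: 29.9
[ 0.2094649  -0.16246425 -0.06751835]
```

```bash
python3 -m pendant '[0,0,0.02,0,0,-0.9,1, 0,0,0,0,0,-0.9,1, 0,0,0,0,0,-0.7,1]'; python3 -c "
from plant import *;o=get_obs();print(o['moment'])"
```

```text
time: 17.8
tool_pos: [549.6, -110.2, 144.6]
tcp_rot: [3.139, 0.003, 2.544]
contact_force: [2.4, 3.1, 5.8]
grip_width: 13.5
finger_force: 30.0
[ 0.65360153 -0.44769144 -0.08852441]
```

```bash
python3 -m pendant '[0,0,0,0,0,-0.9,1, 0,0,0,0,0,-0.9,1, 0,0,0,0,0,-0.7,1]'; python3 -c "
from plant import *;o=get_obs();print(o['moment'])"
```

```text
time: 18.1
tool_pos: [548.2, -110.4, 143.2]
tcp_rot: [-3.142, 0.0, 2.719]
contact_force: [-1.0, -0.4, -1.0]
grip_width: 13.7
finger_force: 29.9
[ 0.09685107 -0.16870843 -0.02883616]
```

The force vanished and z dropped, so this is the thread start. Lowering.

```bash
python3 -m pendant '[0,0,0.06,0,0,0,1, 0,0,0.06,0,0,0,1, 0,0,0,0,0,0,1]'
```

```text
time: 18.4
tool_pos: [548.0, -110.3, 139.2]
tcp_rot: [-3.141, -0.001, 2.715]
contact_force: [-0.4, 0.1, -1.3]
grip_width: 13.8
finger_force: 29.9
```

```bash
python3 -m pendant '[0,0,0.05,0,0,0,1, 0,0,0.05,0,0,0,1, 0,0,0,0,0,0,1]'; python3 -c "
from plant import *;o=get_obs();print(o['moment'])"
```

```text
time: 18.7
tool_pos: [548.1, -110.4, 136.4]
tcp_rot: [-3.141, -0.0, 2.716]
contact_force: [-0.8, 0.1, -0.7]
grip_width: 13.9
finger_force: 29.9
[ 0.01723853 -0.11093723 -0.05598497]
```

```bash
python3 -m pendant '[0,0,0.05,0,0,0,1, 0,0,0.04,0,0,0,1, 0,0,0,0,0,0,1]'
```

```text
time: 19.0
tool_pos: [548.1, -110.4, 133.8]
tcp_rot: [-3.141, -0.0, 2.716]
contact_force: [0.2, -0.2, -2.1]
grip_width: 13.6
finger_force: 29.9
```

```bash
python3 -m pendant '[0,0,0.015,0,0,0.9,1, 0,0,0,0,0,0.9,1, 0,0,0,0,0,0.7,1]'; python3 -c "
from plant import *;o=get_obs();print(o['moment'])"
```

```text
time: 19.3
tool_pos: [548.3, -110.4, 133.6]
tcp_rot: [-3.142, 0.0, 2.539]
contact_force: [-1.3, 0.1, -1.7]
grip_width: 14.3
finger_force: 29.9
[ 0.02673962 -0.12962852  0.01504033]
```

```bash
python3 -m pendant '[0,0,0.01,0,0,0.9,1, 0,0,0,0,0,0.9,1, 0,0,0,0,0,0.7,1]'; python3 -c "
from plant import *;o=get_obs();print(o['moment'])"
```

```text
time: 19.6
tool_pos: [548.5, -110.5, 133.5]
tcp_rot: [3.141, 0.001, 2.365]
contact_force: [-0.4, -0.4, -0.4]
grip_width: 14.4
finger_force: 29.9
[ 0.01479451 -0.18731506  0.0109218 ]
```

```bash
python3 -m pendant '[0,0,0.01,0,0,0.9,1, 0,0,0.01,0,0,0.9,1, 0,0,0,0,0,0.7,1]'; python3 -c "
from plant import *;o=get_obs();print(o['moment'])"
```

```text
time: 19.9
tool_pos: [548.5, -110.5, 133.0]
tcp_rot: [3.141, 0.001, 2.19]
contact_force: [0.2, 0.5, -0.1]
grip_width: 13.8
finger_force: 29.9
[-0.01177641 -0.17374106  0.01697976]
```

```bash
python3 -m pendant '[0,0,0.01,0,0,0.9,1, 0,0,0.01,0,0,0.9,1, 0,0,0.01,0,0,0.7,1]'; python3 -c "
from plant import *;o=get_obs();print(o['moment'])"
```

```text
time: 20.2
tool_pos: [548.6, -110.6, 132.1]
tcp_rot: [3.141, 0.001, 2.016]
contact_force: [-0.0, -0.2, 1.0]
grip_width: 14.3
finger_force: 29.9
[-0.07905909 -0.23828803  0.02570733]
```

```bash
python3 -m pendant '[0,0,0.01,0,0,0.9,1, 0,0,0.01,0,0,0.9,1, 0,0,0.01,0,0,0.7,1]'; python3 -c "
from plant import *;o=get_obs();print(o['moment'])"
```

```text
time: 20.5
tool_pos: [548.7, -110.6, 131.3]
tcp_rot: [3.14, 0.001, 1.841]
contact_force: [0.2, -0.8, 1.0]
grip_width: 13.9
finger_force: 29.9
[-0.16252329 -0.28239866  0.01613239]
```

```bash
python3 -m pendant '[0,0,0.01,0,0,0.9,1, 0,0,0.01,0,0,0.9,1, 0,0,0.01,0,0,0.7,1]'; python3 -c "
from plant import *;o=get_obs();print(o['moment'])"
```

```text
time: 20.8
tool_pos: [548.7, -110.6, 130.5]
tcp_rot: [3.14, 0.001, 1.667]
contact_force: [0.6, -0.4, 1.4]
grip_width: 13.7
finger_force: 29.9
[-0.16743265 -0.09753733  0.0547984 ]
```

```bash
python3 -m pendant '[0,0,0.01,0,0,0.9,1, 0,0,0.01,0,0,0.9,1, 0,0,0.01,0,0,0.7,1]'; python3 -c "
from plant import *;o=get_obs();print(o['moment'])"
```

```text
time: 21.1
tool_pos: [548.7, -110.7, 129.6]
tcp_rot: [3.14, 0.001, 1.492]
contact_force: [0.7, -0.5, 1.2]
grip_width: 14.1
finger_force: 29.9
[-0.13182834 -0.10467583 -0.00879448]
```

```bash
python3 -m pendant '[0,0,0.01,0,0,0.9,1, 0,0,0.01,0,0,0.5,1, 0,0,0.01,0,0,0.4,1]'; python3 -c "
from plant import *;o=get_obs();print(o['moment'])"
```

```text
time: 21.4
tool_pos: [549.0, -111.0, 129.0]
tcp_rot: [3.139, 0.001, 1.368]
contact_force: [0.7, -1.7, 4.3]
grip_width: 14.0
finger_force: 29.9
[-0.46011522 -0.07092946  0.03921278]
```

```bash
python3 -m pendant '[0,0,0.01,0,0,0.5,1, 0,0,0,0,0,0.5,1, 0,0,0,0,0,0.3,1]'; python3 -c "
from plant import *;o=get_obs();print(o['moment'])"
```

```text
time: 21.7
tool_pos: [548.8, -110.7, 128.5]
tcp_rot: [3.14, 0.0, 1.277]
contact_force: [1.4, -0.4, 4.0]
grip_width: 13.5
finger_force: 29.9
[-0.2506999  -0.17375312 -0.01544783]
```

```bash
python3 -m pendant '[0,0,0,0,0,0.5,1, 0,0,0,0,0,0.5,1, 0,0,0,0,0,0,1]'; python3 -c "
from plant import *;o=get_obs();print(o['moment'])"
```

```text
time: 22.0
tool_pos: [548.3, -110.3, 128.3]
tcp_rot: [3.141, 0.0, 1.209]
contact_force: [-0.8, 0.3, 5.5]
grip_width: 13.9
finger_force: 29.9
[0.01404878 0.06791408 0.23928654]
```

```bash
python3 -m pendant '[0,0,0,0,0,0.5,1, 0,0,0,0,0,0,1]'; python3 -c "
from plant import *;o=get_obs();print(o['moment'])"
```

```text
time: 22.2
tool_pos: [548.3, -110.3, 128.3]
tcp_rot: [3.141, 0.0, 1.175]
contact_force: [-0.9, -0.9, 5.1]
grip_width: 14.0
finger_force: 30.5
[0.00872816 0.07389359 0.57527137]
```

The torque rose to 0.58 N m with z steady at the home height, so it is against the stop. Relaxing, then releasing.

```bash
python3 -m pendant '[0,0,-0.02,0,0,-0.5,1, 0,0,0,0,0,0,0, 0,0,0,0,0,0,0, 0,0,0,0,0,0,0, 0,0,0,0,0,0,0, 0,0,0,0,0,0,0, 0,0,0,0,0,0,0, 0,0,0,0,0,0,0]'; python3 -m pendant '[0,0,-0.3,0,0,0,0, 0,0,-0.8,0,0,0,0, 0,0,-0.8,0,0,0,0, 0,0,-0.8,0,0,0,0, 0,0,-0.8,0,0,0,0, -0.8,0,0,0,0,0,0, -0.8,0,0,0,0,0,0, 0,0,0,0,0,0,0, 0,0,0,0,0,0,0]';  python3 - <<'E'
from h import *
m=camera_model("wrist");w=capture("wrist");
for r in pinpoint("wrist","lid_grip")[:2]: print(r["location"],r["score"],at("wrist",r["location"],145.5,m))
s=capture("side");print([at("side",r["location"],145.5).round(1) for r in pinpoint("side","lid_grip")[:4]])
cv2.imwrite("pics/end.png",cv2.hconcat([cv2.resize(w,(400,300)),cv2.resize(s[120:270,220:420],(400,300))])[:,:,::-1])
E
```

```text
time: 23.0
tool_pos: [548.2, -110.4, 128.4]
tcp_rot: [3.142, 0.0, 1.208]
contact_force: [0.7, 0.5, -0.3]
grip_width: 45.7
finger_force: 0.0
time: 23.9
tool_pos: [531.2, -155.4, 234.0]
tcp_rot: [3.141, -0.0, 1.207]
contact_force: [0.8, 0.0, -0.3]
grip_width: 46.4
finger_force: 0.0
[282.0, 149.4] 0.74 [ 548.7360365  -108.31132445  145.5       ]
[array([542.3, 299.6, 145.5]), array([414.2, 171.3, 145.5]), array([ 535.6, -107. ,  145.5]), array([375.8, 407.4, 145.5])]
```

View pics/end.png

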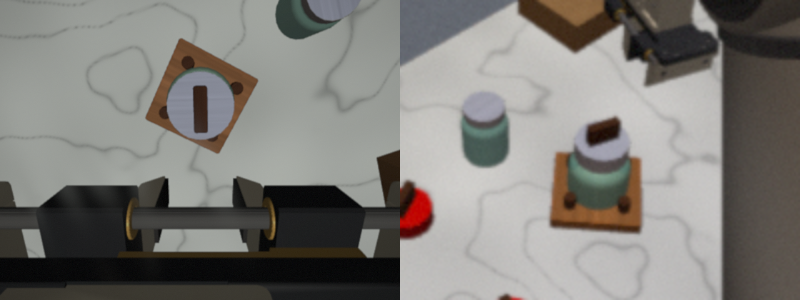

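The lid sits level and low on the jar, the gripper is clear, and the closed jar stands where it was.

```bash
python3 -c "
from plant import *;print(close_job())"
```

```text
the job is handed in; nothing more can be done
None
```

The lid is screwed down against its stop on the open jar and released, and I handed the job in at about 24 s of the 61 s; `close_job()` gave no verdict, so the judging result isn't known.

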